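# Turn a mounted specimen over in its clamshell holder

## Robot

A 6-joint arm with a two-finger parallel gripper is mounted at the origin on a cart in front of the work surface, level with it; the furniture and walls round the work are solid. World frame = base frame: x ahead of the robot, y to its left, z up, the work surface at z = 0. Lengths are in m, angles in degrees, forces in N, time in s.
With the tool pointing down it reaches from about 0.375 to 0.9 m from the base axis. Payload 3.1 kg.
Tool frame: the origin (TCP) lies on the centre line of the jaws, within the pads' length; the fingertips stand 14 mm ahead of it and the grasp point (between the pads) lies 5 mm behind it (bot.tips_ahead is the distance from the TCP to the fingertips, in m); z points along the fingers, y is the line along which they close (so a half turn about z gives the same grasp; the last joint's range is limited). The gripper opens to 87 mm and grips with 3 to 60 N. Pads are 19 mm wide; open, the fingers measure 117 mm over their backs; the gripper's body (75 mm by 190 mm) begins 51 mm behind the grasp point.
Start: joints at [-80.701, 30.224, 82.088, -0, 67.689, -10.227], TCP at [0.209, -0.589, 0.237] pointing down, gripper open.
Joint ranges: [-176.69, 176.69], [-43.24, 126.21], [12.49, 139.97], [-82, 262], [0, 151.66], [-163.58, 163.58]. Speed limits (degrees/s): [159.86, 159.86, 180, 180, 180, 180].

## Interface

Orientations are given as a 3x3 rotation matrix whose columns are the frame's x, y, z axes.
In Python, from rig import bot gives the robot as it stands.
- The arm moves only by the tool play_rows, never from a script. Its argument "moves" is a list that holds one entry, the list of rows, each a list of 6 numbers: the shift along the tool's x, y, z in mm, then the turn, a rotation vector about the tool's x, y, z in rad. A call has 1 to 5 rows; each row shifts and turns the commanded pose from where the row before left it, along the tool's axes as they then stand; what a row does not reach is not made up. A row lasts 1/10 s, in which the tool goes at most 50 mm and 8.59 degrees, less where a joint would pass 70% of its speed; a pose out of reach is approached as far as the arm can. A call with a gripper value outside its range is refused whole. "fingers" is the opening, from -1 (shut) to 1 (fully open), set as the call begins (left out, the last holds). The fingers move at their own pace and stop on an object; the grip force is fixed at half the most. Time passes only in rows, so rows that do not move let the fingers close. It gives the time, the measured TCP pose, the force, the opening and the grip force at its end, in the units of the state.
- bot.read_state(): the state, without advancing time (a new reading comes with each control period).
- bot.capture(name): name is "scene" or "top" or "wrist"; returns a dict with "image" (384x512x3 uint8, blue, green, red), "fx", "fy", "cx", "cy" (pixels), "distortion" ([k1, k2, p1, p2, k3] as OpenCV has them; the pictures are not rectified), "R" (3x3) and "t" (3): a world point X has camera coordinates R X + t. Camera axes: x right, y down, z forward; pixel columns grow to the right and rows downward; lengths in m; the calibration is good to about 2 mm. A picture is of the moment at which its call begins. There is no depth.
- bot.hand_in(): hands the job in; it is judged then, once.
Trained networks look in a picture, given as the dict that the camera call returned (one of the last four; its "shot" number tells which), for a name from the list of things; names that differ only in an ending like _2 or _b are one class to them, and where a whole thing is asked for, a point or a joint stands for the part that bears it (a point fixed in the world has none). Each returns a list of dicts, best first, with "confidence" (0 to 1); they miss things now and then, are a little off and sometimes report something else, mostly with a low value. They report only what shows in the picture. A call takes as long as a camera call. They do not tell look-alikes from the thing itself.
- bot.search_frame(picture, query): "centre" ([column, row] in pixels, amid what is visible of it).
- bot.silhouettes(picture, query): "pixels" (384x512 bool, what is visible of it) and "centre" ([column, row] in pixels, amid what is visible of it).
- bot.pinpoint(picture, query): "centre" ([column, row] in pixels: a listed point, or the origin of a listed thing).
The state is a dict: "time_s": time; "joint_positions": joint angles; "qvel": joint speeds; "tau": joint torques, N m; "position": TCP position; "tcp_rot": TCP orientation; "force": force on the tool from outside, world axes, zero at the start; "moment": the same for the moment, N m; "opening": opening from 0.0 (shut) to 1.0 (fully open); "grasp_force": force on a finger pad.
Only numpy, scipy, OpenCV 4.12 (cv2) and the standard library are available. Lean on these libraries where they do the work, as an engineer would, in place of code of your own. Each camera call takes 0.05 s, during which the arm holds its last target. There are 200 camera calls.

## Task

The mounted specimen lies face up in the open clamshell holder on the little stand. Swing the holder's lid fully shut over it, and then turn the whole closed holder over on its axle (it has a handle for this) until it lies flat on the other side of the stand. The specimen must end up shut inside it, upside down, so that its underside can be examined through the window.

Things in the scene. Friction and masses are not known exactly. Their poses are not given: they have to be found in the camera images.
- stand: Fixed stand of the holder: grey foot plate 96 x 144 x 8 mm (x, y, z). A steel axle lies along its own x axis over its middle, 28 mm up, between two posts (x = +-39 mm, 39 mm high). Origin: centre of its underside, on the worktop; z up. The holder lies on the -y side of the axle (pocket 44 mm square, 24 mm deep, centred 36 mm from the axle) and must end on the empty +y side.
- holder (a joint): Angle of the aluminium holder (56 x 56 x 31 mm) on the axle, rad: 0 flat on the -y side (start), 1.57 upright, 3.14 turned over, flat on the +y side. Turns easily, sinks slowly if let go. Handle on its free edge: stem with a black barrel 24 mm long (along the axle), 14 mm thick, at [0, -92, 28] mm of the stand; ends at [0, +92, 28]. Held lightly by its two ends it pivots between the fingers.
- lid (a joint): Angle of the lid on the holder, rad: 0 shut; starts open at 1.7 to 2.05 (past upright, leaning to the empty side). Aluminium plate with a window, 56 mm wide, 4 mm thick, reaching 67 mm from its hinge, which lies along the axle at y = -5, z = 41.5 mm of the stand. Stiff: stays as left, even upside down; about 1.5 N at 46 mm from the hinge pushes it over. Shut, its top is 43.5 mm up.
- specimen: Mounted specimen, loose in the holder's pocket: dark green resin cylinder, 40 mm in diameter, 22 mm high, a polished metal face on top, about 54 g. Origin: centre of its underside; own z axis from underside to polished face. At the start upright at [0, -36, 15.5] mm of the stand; turned over in the shut holder its origin is at about [0, +36, 38.5] mm.
Not all that is in view belongs to the job. What is shaped like the specimen but orange is not meant.

How it is judged:
By the outcome, as a careful person would: the job done as asked, in the order asked, and still so for the second after the job is handed in, with the robot touching nothing.
It also fails if it takes over 58 s, if anything falls off the work surface, if the arm or the gripper's body presses on something with over 40 N, if the wrist force passes 120 N, or if a joint passes its speed limit or range.

## Working session

There is one attempt and no reset: what is moved stays moved. The work goes in short steps, Python scripts to look and compute and a tool call to move; the robot and the scene stay as the last step left them, time stands still between calls to the robot, and variables do not carry over. Pictures are saved under pics/ and viewed, at most 10 in all, crops included, and the job is handed in when it is done.

Besides the shell and the picture viewer there is one more tool, called after ">>>" by a JSON object that holds its "name" and its "arguments". play_rows: Moves the arm, as the interface text tells. Its arguments: {"type":"object","properties":{"moves":{"type":"array","items":{"type":"array","items":{"type":"array","items":{"type":"number"}}}},"fingers":{"type":"number"}},"required":["moves"]}

```bash
mkdir -p pics; ls; python3 - <<'E'
from rig import bot
import cv2,numpy as np
ims=[]
for n in ["scene","top"]:
    p=bot.capture(n); im=p["image"].copy()
    print(n,p["fx"],p["cx"],p["cy"],p["distortion"],np.round(p["R"],3).tolist(),np.round(p["t"],3))
    for q in ["stand","holder","lid","specimen"]:
        for f in ("search_frame","pinpoint"):
            try: print(q,f,[(np.round(d["centre"]),round(d["confidence"],2)) for d in getattr(bot,f)(p,q)][:3])
            except Exception as e: print(q,f,e)
    cv2.imwrite(f"pics/{n}0.png",cv2.resize(im,(800,600)))
s=bot.read_state();print(s)
E
```

```text
pics
scene 402.1031206938893 249.95041624616843 187.89318042923708 [-0.08790203  0.          0.          0.          0.        ] [[-0.623, -0.782, -0.022], [-0.425, 0.362, -0.83], [0.656, -0.508, -0.558]] [0.495 0.172 0.646]
stand search_frame [(array([241., 209.]), 0.77)]
stand pinpoint [(array([244., 212.]), 0.73)]
holder search_frame [(array([249., 187.]), 0.95)]
holder pinpoint it knows: specimen, stand
lid search_frame [(array([245., 186.]), 0.63)]
lid pinpoint it knows: specimen, stand
specimen search_frame [(array([301., 186.]), 0.65), (array([272., 169.]), 0.64), (array([256., 188.]), 0.4)]
specimen pinpoint [(array([305., 190.]), 0.81), (array([271., 173.]), 0.66), (array([253., 196.]), 0.58)]
top 416.96442806949204 258.89969322945853 184.26717957234686 [-0.12521033  0.          0.          0.          0.        ] [[0.017, -1.0, 0.007], [-0.994, -0.018, -0.109], [0.109, -0.005, -0.994]] [0.224 0.515 0.847]
stand search_frame [(array([247., 194.]), 0.71)]
stand pinpoint [(array([249., 194.]), 0.83)]
holder search_frame [(array([256., 185.]), 0.92)]
holder pinpoint it knows: s
[... 413 characters left out ...]
162714e-04,
        6.76878240e+01, -1.02269200e+01]), 'qvel': array([-0.03948805, -0.01173969,  0.06697559,  0.01676003, -0.0126815 ,
        0.06154237]), 'tau': array([-5.40086894e-04, -4.39864898e+01, -1.76948029e+01,  6.34216494e-02,
        5.02592011e-02, -1.95637307e-05]), 'position': array([ 0.2089025 , -0.58904521,  0.23657324]), 'tcp_rot': array([[ 9.42504703e-01,  3.34192885e-01,  1.33248487e-05],
       [ 3.34192885e-01, -9.42504701e-01, -6.13937588e-05],
       [-7.95862484e-06,  6.23169760e-05, -9.99999998e-01]]), 'force': array([ 0.41130417, -0.15288394, -0.24881961]), 'moment': array([ 0.03084716, -0.04324586,  0.02203753]), 'grasp_force': 0.0, 'opening': 1.0003216856701738}
```

View pictures.

View pics/scene0.png

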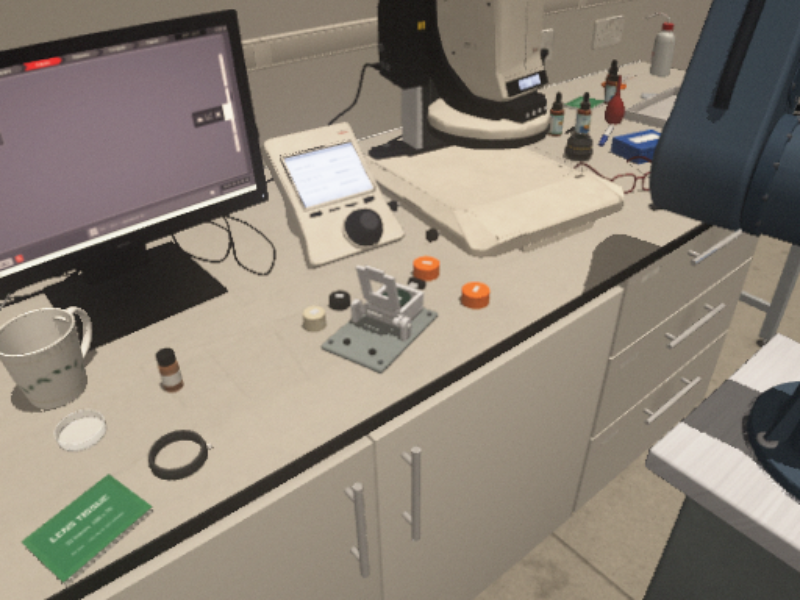

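View pics/top0.png

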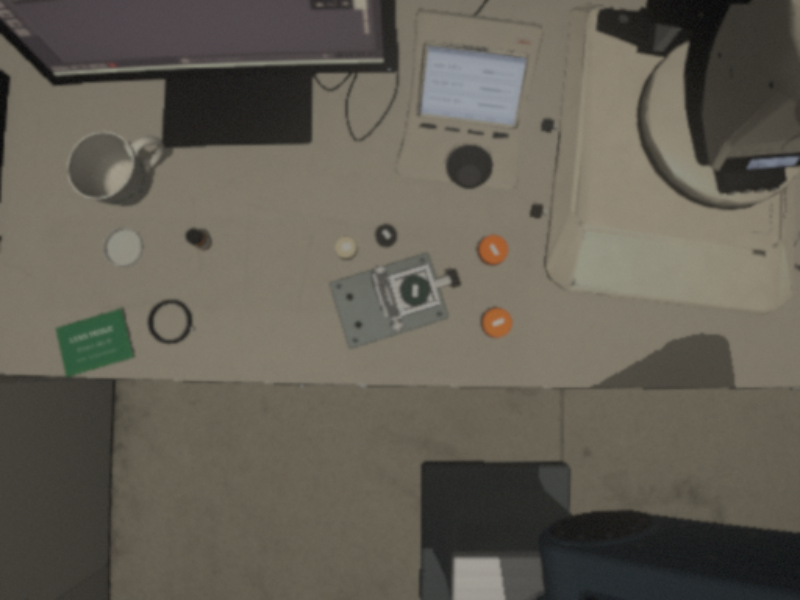

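```bash
cat > h.py <<'E'
import numpy as np,cv2
from rig import bot
def K(p): return np.array([[p["fx"],0,p["cx"]],[0,p["fy"],p["cy"]],[0,0,1.]])
def ray(p,uv,z):
    n=cv2.undistortPoints(np.array([[uv]],float),K(p),np.array(p["distortion"],float))[0,0]
    R=np.array(p["R"]);t=np.array(p["t"]); d=R.T@np.r_[n,1]; o=-R.T@t
    return o+d*(z-o[2])/d[2]
def proj(p,X):
    return cv2.projectPoints(np.array(X,float).reshape(-1,3),cv2.Rodrigues(np.array(p["R"]))[0],np.array(p["t"],float),K(p),np.array(p["distortion"],float))[0][:,0]
def stand2w(x,y,th,P):
    c,s=np.cos(th),np.sin(th); P=np.atleast_2d(P)/1000.
    return P@np.array([[c,s,0],[-s,c,0],[0,0,1]])+[x,y,0]
E
python3 - <<'E'
from h import *
p=bot.capture("top")
for uv in [(330,281),(429,253),(449,317),(350,348),(548,270),(575,230),(560,285)]:
    print(uv,np.round(ray(p,np.array(uv)*.64,.008),3))
for uv,z in [((249,194),0),((269,186),.0155)]: print(np.round(ray(p,uv,z),3))
w=bot.capture("wrist"); cv2.imwrite("pics/w0.png",w["image"])
s=bot.read_state(); R=s["tcp_rot"]; o=-w["R"].T@w["t"]; print("cam in tool",R.T@(o-s["position"]), R.T@w["R"].T)
E
```

```text
(330, 281) [0.521 0.335 0.008]
(429, 253) [0.563 0.199 0.008]
(449, 317) [0.475 0.171 0.008]
(350, 348) [0.43  0.305 0.008]
(548, 270) [0.542 0.034 0.008]
(575, 230) [ 0.599 -0.005  0.008]
(560, 285) [0.521 0.017 0.008]
[0.493 0.253 0.   ]
[0.509 0.211 0.015]
cam in tool [ 0.08307814 -0.00082047 -0.14874224] [[ 3.68805507e-04 -9.53628801e-01 -3.00985005e-01]
 [ 9.99999686e-01  5.62847948e-04 -5.57976710e-04]
 [ 7.01511454e-04 -3.00984704e-01  9.53628710e-01]]
```

>>> {"name": "play_rows", "arguments": {"moves": [[[34, -29, 0, 0, 0, 0], [34, -29, 0, 0, 0, 0], [34, -29, 0, 0, 0, 0], [34, -29, 0, 0, 0, 0], [34, -29, 0, 0, 0, 0]]], "fingers": -1}}

```text
time_s: 1.3
position: [0.3213, -0.3941, 0.2367]
tcp_rot: [[0.943, 0.334, 0.0], [0.334, -0.943, -0.0], [0.0, 0.001, -1.0]]
force: [1.2, -0.0, -0.1]
opening: 0.633
grasp_force: 0.0
```

>>> {"name": "play_rows", "arguments": {"moves": [[[34, -29, 0, 0, 0, 0], [34, -29, 0, 0, 0, 0], [34, -29, 0, 0, 0, 0], [34, -29, 0, 0, 0, 0], [34, -29, 0, 0, 0, 0]]]}}

```text
time_s: 1.8
position: [0.4332, -0.2005, 0.2369]
tcp_rot: [[0.943, 0.334, 0.001], [0.334, -0.943, -0.001], [0.0, 0.001, -1.0]]
force: [0.3, -0.4, -0.8]
opening: 0.171
grasp_force: 0.0
```

>>> {"name": "play_rows", "arguments": {"moves": [[[0, 0, 0, 0, 0, -0.149], [0, 0, 0, 0, 0, -0.149], [0, 0, 0, 0, 0, -0.149], [0, 0, 0, 0, 0, -0.149], [0, 0, 0, 0, 0, -0.149]]]}}

```text
time_s: 2.3
position: [0.4326, -0.202, 0.2367]
tcp_rot: [[0.46, 0.888, 0.0], [0.888, -0.46, -0.0], [-0.0, 0.0, -1.0]]
force: [0.3, 1.1, 0.8]
opening: 0.004
grasp_force: 0.0
```

>>> {"name": "play_rows", "arguments": {"moves": [[[0, 0, 0, 0, 0, -0.149], [0, 0, 0, 0, 0, -0.149], [0, 0, 0, 0, 0, -0.149], [0, 0, 0, 0, 0, -0.149], [0, 0, 0, 0, 0, -0.149]]]}}

```text
time_s: 2.8
position: [0.4325, -0.2021, 0.2367]
tcp_rot: [[-0.263, 0.965, 0.0], [0.965, 0.263, -0.0], [-0.0, 0.0, -1.0]]
force: [-0.6, 0.3, 0.1]
opening: 0.003
grasp_force: 0.0
```

>>> {"name": "play_rows", "arguments": {"moves": [[[44, 16, 0, 0, 0, 0], [44, 16, 0, 0, 0, 0], [44, 16, 0, 0, 0, 0], [44, 16, 0, 0, 0, 0], [44, 16, 0, 0, 0, 0]]]}}

```text
time_s: 3.3
position: [0.4533, 0.0328, 0.2369]
tcp_rot: [[-0.257, 0.967, 0.001], [0.967, 0.257, -0.0], [-0.0, 0.001, -1.0]]
force: [1.5, 0.0, 0.3]
opening: 0.003
grasp_force: 0.0
```

>>> {"name": "play_rows", "arguments": {"moves": [[[44, 16, 0, 0, 0, 0], [44, 16, 0, 0, 0, 0], [44, 16, 0, 0, 0, 0], [44, 16, 0, 0, 0, 0], [44, 16, 0, 0, 0, 0]]]}}

```text
time_s: 3.8
position: [0.4739, 0.2664, 0.2368]
tcp_rot: [[-0.257, 0.966, 0.001], [0.966, 0.257, 0.0], [-0.0, 0.001, -1.0]]
force: [0.9, -0.6, 0.4]
opening: 0.006
grasp_force: 0.0
```

>>> {"name": "play_rows", "arguments": {"moves": [[[40, 15, 0, 0, 0, 0], [0, 0, 0, 0, 0, 0]]]}}

```text
time_s: 4.0
position: [0.4787, 0.3118, 0.2368]
tcp_rot: [[-0.262, 0.965, 0.003], [0.965, 0.262, 0.003], [0.002, 0.003, -1.0]]
force: [1.1, -0.5, 0.7]
opening: 0.002
grasp_force: 0.0
```

```bash
python3 - <<'E'
from h import *
p=bot.capture("wrist"); im=p["image"]
for q in ["stand","specimen"]:
    print(q,[(np.round(d["centre"]),round(d["confidence"],2),np.round(ray(p,d["centre"],0 if q=="stand" else .0155),3)) for d in bot.pinpoint(p,q)][:3])
print(bot.read_state()["position"])
import pickle;pickle.dump(dict(p),open("w1.pkl","wb"))
cv2.imwrite("pics/w1.png",cv2.resize(im,(800,600)))
E
```

```text
stand [(array([257., 209.]), 0.7, array([0.493, 0.252, 0.   ]))]
specimen []
[0.47764606 0.30632787 0.23628723]
```

View pics/w1.png

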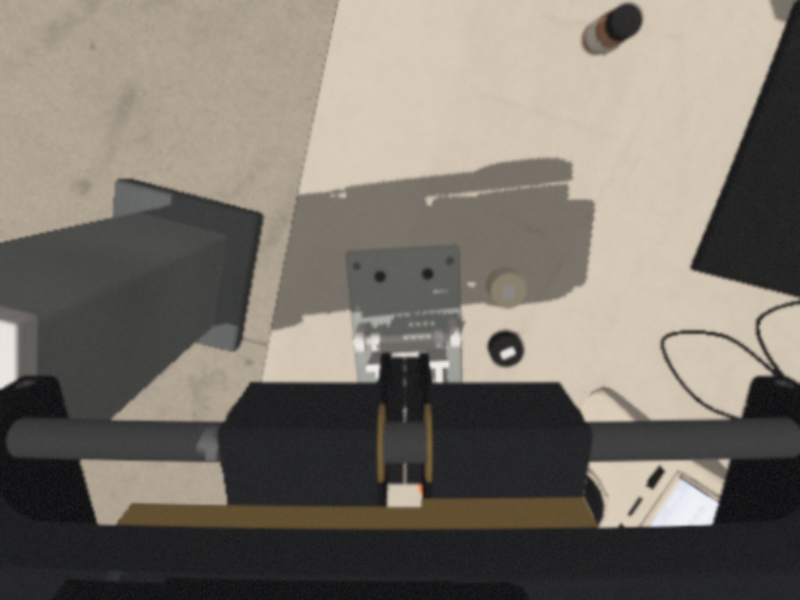

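The wrist picture shows the plate's +y corners at about (347,252) and (459,246) and the post tops near (361,341) and (456,337) (800x600 scale); the gripper hides the rest.

```bash
python3 - <<'E'
from h import *
import pickle
from scipy.optimize import least_squares
p=pickle.load(open("w1.pkl","rb")); t=bot.capture("top")
a=[ray(p,np.array(u)*.64,.008) for u in [(347,252),(459,246)]]; print(np.round(a,4))
b=[ray(p,np.array(u)*.64,.039) for u in [(361,341),(456,337)]]; print(np.round(b,4))
# plate silhouettes: fit by corners in both pictures
ob=[(p,(347,252),(-48,72,8)),(p,(459,246),(48,72,8)),(t,(330,281),(48,72,8)),(t,(429,253),(48,-72,8)),(t,(449,317),(-48,-72,8)),(t,(350,348),(-48,72,8))]
f=lambda v:np.concatenate([proj(c,stand2w(*v,P))[0]-np.array(u)*.64 for c,u,P in ob])
r=least_squares(f,[.497,.252,.3],x_scale=[.01,.01,.05],loss="soft_l1"); print(r.x,np.degrees(r.x[2]),np.round(r.fun,1))
im=cv2.resize(t["image"],None,fx=4,fy=4)[4*120:4*250,4*180:4*330]; 
P=[(sx*48,sy*72,8) for sx,sy in [(1,1),(1,-1),(-1,-1),(-1,1)]]+[(0,-92,28),(0,-36,37.5),(-39,0,39),(39,0,39)]
L=[]
for A in (1.7,1.9,2.05): L+=[(s*28,-5-67*np.cos(A),41.5+67*np.sin(A)) for s in(-1,1)]
for i,(q) in enumerate(proj(t,stand2w(*r.x,P+L))): cv2.circle(im,tuple(int(round(v)) for v in (q*4-[720,480])),3,(0,0,255) if i<8 else [(255,0,0),(0,255,0),(0,255,255)][(i-8)//2],-1)
cv2.imwrite("pics/t1.png",im); print(im.shape)
E
```

```text
[[0.4316 0.3067 0.008 ]
 [0.5202 0.336  0.008 ]]
[[0.4612 0.2452 0.039 ]
 [0.5347 0.2687 0.039 ]]
[0.49757106 0.2526203  0.31251551] 17.905819954446397 [-1.4 -0.1  0.7  0.2 -0.5  0.   0.2 -1.3  0.7  0.3 -0.6  0.1]
(520, 600, 3)
```

View pics/t1.png

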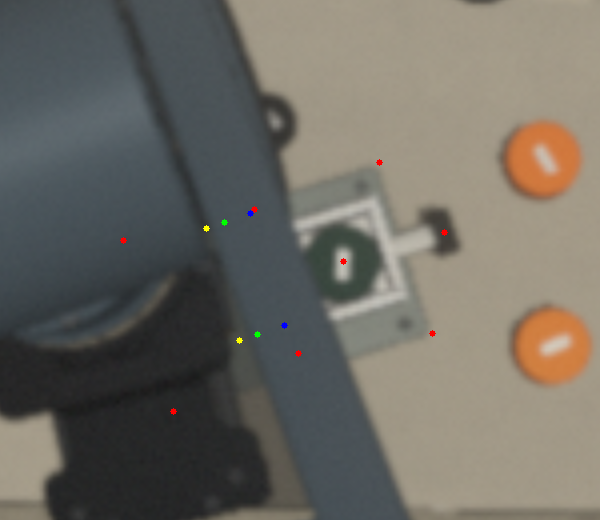

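The crop confirms the dark-green specimen in the holder at about (345,262). The orange look-alikes are at (543,160) and (551,346), so they are not meant. The projected stand model agrees with the handle at (440,230) to within about 2 mm.

>>> {"name": "play_rows", "arguments": {"moves": [[[0, 2.5, 32, 0, 0, -0.047], [0, 0, 32, 0, 0, 0], [0, 0, 32, 0, 0, 0], [0, 0, 31, 0, 0, 0], [0, 0, 0, 0, 0, 0]]]}}

```text
time_s: 4.7
position: [0.4778, 0.3044, 0.1061]
tcp_rot: [[-0.3, 0.954, -0.009], [0.954, 0.3, -0.004], [-0.001, -0.01, -1.0]]
force: [-0.2, -0.3, -0.6]
opening: 0.002
grasp_force: 0.0
```

```bash
cat >> h.py <<'E'
V=[.4976,.2526,.3125]
def st():
    s=bot.read_state(); c,n=np.cos(V[2]),np.sin(V[2]); d=s["position"]-[V[0],V[1],0]
    print("t",s["time_s"],"TCP in stand mm",np.round([1e3*(c*d[0]+n*d[1]),1e3*(-n*d[0]+c*d[1]),1e3*d[2]],1),"yaw",np.degrees(np.arctan2(s["tcp_rot"][1][1],s["tcp_rot"][0][1])),"q",np.round(s["joint_positions"],1),"F",np.round(s["force"],1))
E
python3 -c "
from h import *
st()"
```

```text
t 4.7 TCP in stand mm [ -2.9  55.4 106.1] yaw 17.438644260514504 q [21.2 36.4 96.5 -0.  47.7  3.8] F [-0.2 -0.3 -0.6]
```

>>> {"name": "play_rows", "arguments": {"moves": [[[-8, 3, -2, 0, 0, 0], [-8, 0, -1, 0, 0, 0], [-8, 0, 0, 0, 0, 0], [-8, 0, 0, 0, 0, 0], [-8, 0, -1, 0, 0, 0]]]}}

```text
time_s: 5.2
position: [0.4963, 0.2698, 0.1146]
tcp_rot: [[-0.302, 0.953, 0.002], [0.953, 0.302, 0.001], [0.001, 0.002, -1.0]]
force: [-1.0, 1.4, 2.2]
opening: 0.005
grasp_force: 0.7
```

>>> {"name": "play_rows", "arguments": {"moves": [[[-8, 0, -1, 0, 0, 0], [-8, 0, -1, 0, 0, 0], [-8, 0, 0, 0, 0, 0], [-7, 0, 2, 0, 0, 0], [-7, 0, 3, 0, 0, 0]]]}}

```text
time_s: 5.7
position: [0.5072, 0.2334, 0.1105]
tcp_rot: [[-0.302, 0.953, 0.0], [0.953, 0.302, -0.0], [-0.0, 0.0, -1.0]]
force: [-1.2, 1.7, 0.9]
opening: 0.01
grasp_force: 0.6
```

```bash
python3 -c "
from h import *
st()
p=bot.capture('scene');cv2.imwrite('pics/s2.png',cv2.resize(p['image'][120:280,160:360],(800,640))[:600])"
```

```text
t 5.7 TCP in stand mm [  3.2 -21.2 110.5] yaw 17.596569376530788 q [13.2 35.4 97.9 -0.  46.7 -4.3] F [-1.2  1.7  0.9]
```

View pics/s2.png

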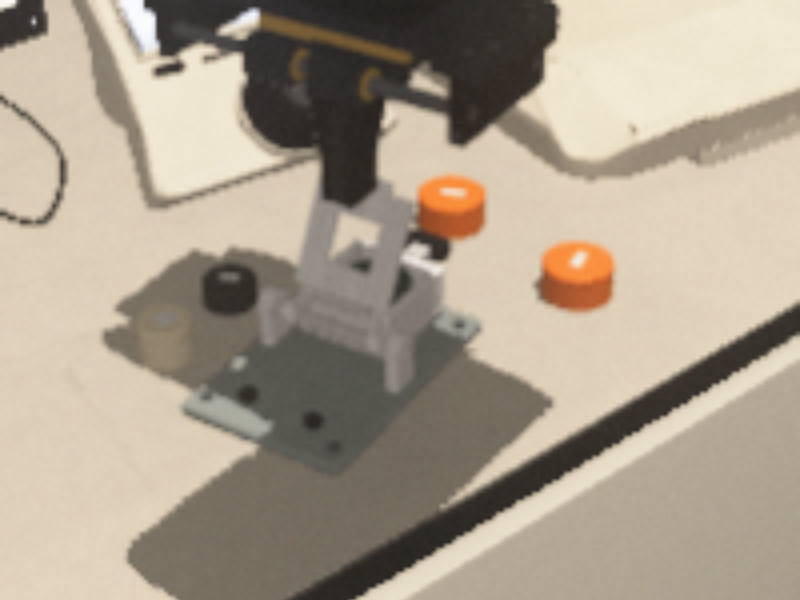

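The lid has been pushed past upright, and the fingertip rests on its end rim at about (345,200).

>>> {"name": "play_rows", "arguments": {"moves": [[[-7, 0, 6, 0, 0, 0], [-7, 0, 7, 0, 0, 0], [-5, 0, 6, 0, 0, 0], [-5, 0, 6, 0, 0, 0], [-3, 0, 5, 0, 0, 0]]]}}

```text
time_s: 6.25
position: [0.5152, 0.208, 0.0797]
tcp_rot: [[-0.302, 0.953, -0.0], [0.953, 0.302, 0.0], [0.0, -0.0, -1.0]]
force: [0.5, 1.8, 0.9]
opening: 0.005
grasp_force: 0.7
```

>>> {"name": "play_rows", "arguments": {"moves": [[[-2, 0, 5, 0, 0, 0], [-2, 0, 5, 0, 0, 0], [-1, 0, 5, 0, 0, 0], [0, 0, 4, 0, 0, 0], [0, 0, 2, 0, 0, 0]]]}}

```text
time_s: 6.75
position: [0.5166, 0.2032, 0.0591]
tcp_rot: [[-0.303, 0.953, -0.0], [0.953, 0.303, -0.001], [-0.0, -0.001, -1.0]]
force: [0.4, -1.0, 0.2]
opening: 0.004
grasp_force: 0.6
```

```bash
python3 -c "
from h import *
st()"
```

```text
t 6.75 TCP in stand mm [  2.8 -52.8  59.1] yaw 17.613539470959875 q [10.  40.1 99.8 -0.  40.1 -7.6] F [ 0.4 -1.   0.2]
```

>>> {"name": "play_rows", "arguments": {"moves": [[[0, 0, 1, 0, 0, 0], [0, 0, 1, 0, 0, 0], [0, 0, 0, 0, 0, 0]]]}}

```text
time_s: 7.05
position: [0.5166, 0.2034, 0.0578]
tcp_rot: [[-0.302, 0.953, -0.0], [0.953, 0.302, -0.0], [-0.0, -0.0, -1.0]]
force: [-0.7, -0.5, 1.7]
opening: 0.009
grasp_force: 1.1
```

>>> {"name": "play_rows", "arguments": {"moves": [[[0, 0, 1, 0, 0, 0], [0, 0, 0, 0, 0, 0]]]}}

```text
time_s: 7.25
position: [0.5166, 0.2034, 0.0575]
tcp_rot: [[-0.302, 0.953, 0.0], [0.953, 0.302, -0.0], [-0.0, 0.0, -1.0]]
force: [-1.6, -1.2, 7.0]
opening: 0.005
grasp_force: 4.0
```

Contact at 43.5 mm with 7 N: the lid is shut. Next is the handle.

>>> {"name": "play_rows", "arguments": {"moves": [[[0, 0, -15, 0, 0, 0], [0, 0, -25, 0, 0, 0], [-13, -1, 0, 0, 0, 0], [-13, -1, 0, 0, 0, 0], [-13, -1, 0, 0, 0, 0]]], "fingers": 0.3}}

```text
time_s: 7.75
position: [0.5252, 0.1642, 0.0958]
tcp_rot: [[-0.302, 0.953, -0.002], [0.953, 0.302, -0.0], [0.0, -0.001, -1.0]]
force: [0.1, -0.6, 0.5]
opening: 0.374
grasp_force: 0.0
```

>>> {"name": "play_rows", "arguments": {"moves": [[[0, 0, 0, 0, 0, 0], [0, 0, 0, 0, 0, 0]]]}}

```text
time_s: 7.95
position: [0.5253, 0.1646, 0.0957]
tcp_rot: [[-0.3, 0.954, -0.002], [0.954, 0.3, 0.0], [0.001, -0.002, -1.0]]
force: [-0.6, -0.1, -0.5]
opening: 0.559
grasp_force: 0.0
```

```bash
python3 -c "
from h import *
st()
im=[]
for n,(r,c) in (('top',(120,190)),('scene',(120,180))):
    p=bot.capture(n); q=proj(p,stand2w(*V,[(-12,-92,28),(12,-92,28)]))
    a=cv2.resize(p['image'][r:r+140,c:c+130],None,fx=3,fy=4)
    for u in q: cv2.circle(a,(int((u[0]-c)*3),int((u[1]-r)*4)),2,(0,0,255),-1)
    im.append(a)
cv2.imwrite('pics/s3.png',np.hstack(im))"
```

```text
t 7.95 TCP in stand mm [ -0.7 -92.2  95.7] yaw 17.482638484634478 q [  5.8  36.4  99.5   0.   44.3 -11.7] F [-0.6 -0.1 -0.5]
```

View pics/s3.png

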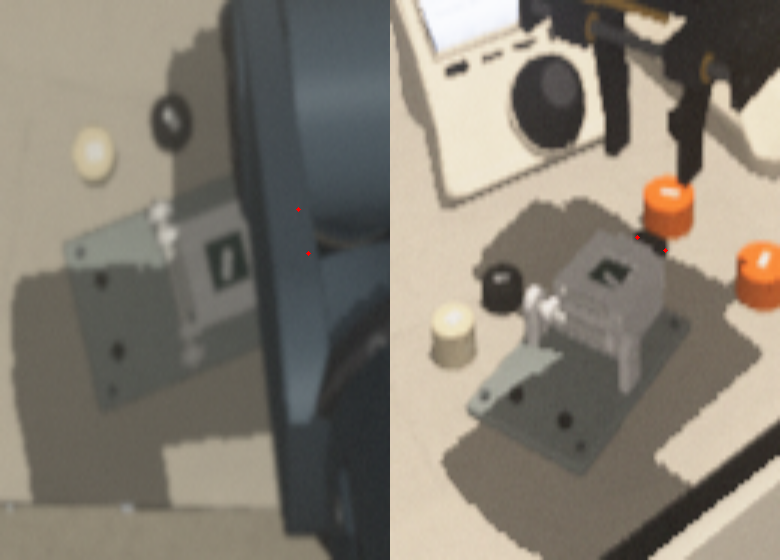

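The lid lies flat and shut (about 600,260), with the green specimen visible in its window. The black handle sits at the projected spot (650,243).

>>> {"name": "play_rows", "arguments": {"moves": [[[0, 1, 20, 0, 0, -0.006], [0, 0, 20, 0, 0, 0], [0, 0, 18, 0, 0, 0], [0, 0, 9, 0, 0, 0], [0, 0, 0, 0, 0, 0]]]}}

```text
time_s: 8.55
position: [0.5255, 0.1659, 0.0283]
tcp_rot: [[-0.308, 0.951, -0.003], [0.951, 0.308, -0.0], [0.001, -0.003, -1.0]]
force: [-0.5, 0.0, 0.6]
opening: 0.65
grasp_force: 0.0
```

>>> {"name": "play_rows", "arguments": {"moves": [[[0, 0, 0, 0, 0, 0], [0, 0, 0, 0, 0, 0], [0, 0, 0, 0, 0, 0], [0, 0, 0, 0, 0, 0]]], "fingers": 0.0}}

```text
time_s: 8.95
position: [0.527, 0.1658, 0.0302]
tcp_rot: [[-0.308, 0.951, 0.001], [0.951, 0.308, 0.0], [-0.0, 0.001, -1.0]]
force: [-0.4, -0.4, -0.0]
opening: 0.509
grasp_force: 0.0
```

>>> {"name": "play_rows", "arguments": {"moves": [[[0, 0, 0, 0, 0, 0], [0, 0, 0, 0, 0, 0], [0, 0, 0, 0, 0, 0], [0, 0, 0, 0, 0, 0], [0, 0, 0, 0, 0, 0]]], "fingers": -0.46}}

```text
time_s: 9.45
position: [0.5269, 0.1658, 0.0296]
tcp_rot: [[-0.308, 0.951, 0.001], [0.951, 0.308, 0.0], [-0.0, 0.001, -1.0]]
force: [1.1, 0.1, -0.6]
opening: 0.278
grasp_force: 0.5
```

```bash
python3 -c "
from h import *
st()"
```

```text
t 9.45 TCP in stand mm [  1.2 -91.6  29.6] yaw 17.928092231542628 q [  5.9  43.  100.7   0.   36.2 -12.1] F [ 1.1  0.1 -0.6]
```

>>> {"name": "play_rows", "arguments": {"moves": [[[0, 0, 0, 0, 0, 0], [0, 0, 0, 0, 0, 0], [0, 0, 0, 0, 0, 0]]], "fingers": -0.52}}

```text
time_s: 9.75
position: [0.527, 0.1658, 0.0296]
tcp_rot: [[-0.308, 0.951, 0.001], [0.951, 0.308, 0.0], [-0.0, 0.001, -1.0]]
force: [1.3, 1.3, -0.7]
opening: 0.272
grasp_force: 30.0
```

>>> {"name": "play_rows", "arguments": {"moves": [[[0.2, 0, -4.8, 0, 0, 0], [0.3, 0, -4.8, 0, 0, 0], [0.7, 0, -4.8, 0, 0, 0], [0.8, 0, -4.7, 0, 0, 0], [0, 0, 0, 0, 0, 0]]]}}

```text
time_s: 10.25
position: [0.5263, 0.1679, 0.0495]
tcp_rot: [[-0.308, 0.951, 0.001], [0.951, 0.308, 0.0], [-0.0, 0.001, -1.0]]
force: [3.0, 2.5, -2.5]
opening: 0.27
grasp_force: 30.0
```

```bash
python3 -c "
from h import *
st();s=bot.read_state();print(s['moment'],s['opening'],s['grasp_force'])"
```

```text
t 10.25 TCP in stand mm [  1.3 -89.4  49.5] yaw 17.94153393414209 q [  6.1  41.  100.4   0.   38.5 -11.9] F [ 3.   2.5 -2.5]
[ 0.16569109 -0.53886154 -0.0359806 ] 0.26991785839826515 29.99942511320114
```

The handle pivots freely between the pads and the forces are small, so I continue the arc.

>>> {"name": "play_rows", "arguments": {"moves": [[[2.5, 0, -9.3, 0, 0, 0], [3.5, 0, -9.0, 0, 0, 0], [4.4, 0, -8.6, 0, 0, 0], [5.2, 0, -8.1, 0, 0, 0], [6.1, 0, -7.5, 0, 0, 0]]]}}

```text
time_s: 10.75
position: [0.5193, 0.1887, 0.092]
tcp_rot: [[-0.308, 0.951, 0.001], [0.951, 0.308, -0.0], [-0.0, 0.001, -1.0]]
force: [5.1, 1.7, -6.0]
opening: 0.276
grasp_force: 30.0
```

>>> {"name": "play_rows", "arguments": {"moves": [[[6.8, 0, -6.8, 0, 0, 0], [7.5, 0, -6.1, 0, 0, 0], [8.1, 0, -5.2, 0, 0, 0], [8.6, 0, -4.4, 0, 0, 0], [0, 0, 0, 0, 0, 0]]]}}

```text
time_s: 11.25
position: [0.5094, 0.2185, 0.1146]
tcp_rot: [[-0.309, 0.951, 0.001], [0.951, 0.309, -0.0], [-0.0, 0.0, -1.0]]
force: [3.4, -1.6, 1.0]
opening: 0.27
grasp_force: 30.0
```

```bash
python3 -c "
from h import *
st();s=bot.read_state();print(s['moment'],s['opening'],s['grasp_force'])
p=bot.capture('scene');cv2.imwrite('pics/s4.png',cv2.resize(p['image'][90:260,160:360],(700,595)))"
```

```text
t 11.25 TCP in stand mm [  0.8 -36.  114.6] yaw 18.02319056816979 q [11.7 34.8 98.4 -0.  46.8 -6.3] F [ 3.4 -1.6  1. ]
[-4.91147386e-01 -7.62978218e-01  5.36429937e-04] 0.2701729722322751 30.00034511089325
```

View pics/s4.png

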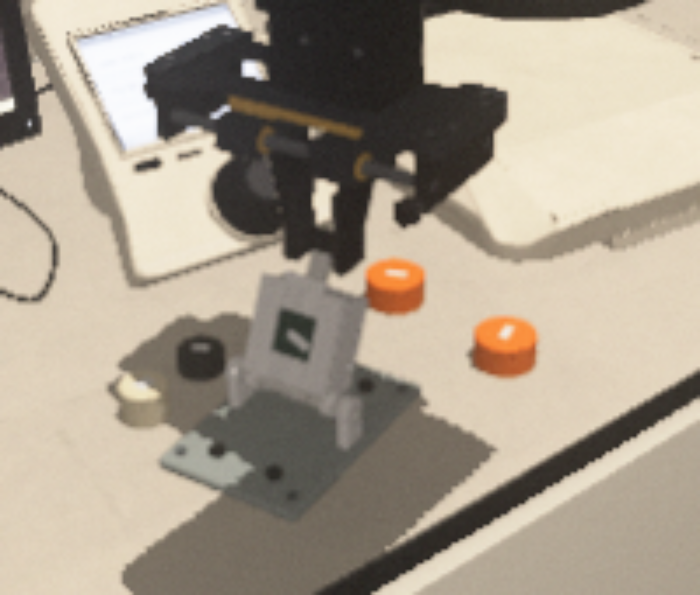

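The holder is rising with the lid shut (window at about 297,335), and the grip is holding.

>>> {"name": "play_rows", "arguments": {"moves": [[[9.0, 0, -3.5, 0, 0, 0], [9.3, 0, -2.5, 0, 0, 0], [9.5, 0, -1.5, 0, 0, 0], [9.6, 0, -0.5, 0, 0, 0], [9.6, 0, 0.5, 0, 0, 0]]]}}

```text
time_s: 11.8
position: [0.4947, 0.2632, 0.1218]
tcp_rot: [[-0.308, 0.951, -0.0], [0.951, 0.308, 0.0], [0.0, -0.0, -1.0]]
force: [2.3, -2.4, 3.8]
opening: 0.272
grasp_force: 30.0
```

>>> {"name": "play_rows", "arguments": {"moves": [[[9.5, 0, 1.5, 0, 0, 0], [9.3, 0, 2.5, 0, 0, 0], [9.0, 0, 3.5, 0, 0, 0], [8.6, 0, 4.4, 0, 0, 0], [8.1, 0, 5.2, 0, 0, 0]]]}}

```text
time_s: 12.3
position: [0.4802, 0.3066, 0.1045]
tcp_rot: [[-0.308, 0.952, -0.001], [0.952, 0.308, 0.002], [0.002, -0.001, -1.0]]
force: [0.3, 0.9, 4.7]
opening: 0.273
grasp_force: 30.0
```

```bash
python3 -c "
from h import *
st();s=bot.read_state();print(s['moment'],s['opening'],s['grasp_force'])"
```

```text
t 12.3 TCP in stand mm [1.000e-01 5.680e+01 1.045e+02] yaw 17.914305980230484 q [21.3 36.6 96.4  0.2 47.   3.2] F [0.3 0.9 4.7]
[-0.08982992 -0.30443313  0.01504677] 0.27349737540470004 30.00161200761795
```

>>> {"name": "play_rows", "arguments": {"moves": [[[7.5, 0, 6.1, 0, 0, 0], [6.8, 0, 6.8, 0, 0, 0], [6.1, 0, 7.5, 0, 0, 0], [5.2, 0, 8.1, 0, 0, 0], [4.4, 0, 8.6, 0, 0, 0]]]}}

```text
time_s: 12.8
position: [0.4707, 0.3355, 0.0668]
tcp_rot: [[-0.307, 0.952, -0.002], [0.952, 0.307, 0.002], [0.003, -0.001, -1.0]]
force: [-2.1, 4.3, 4.0]
opening: 0.274
grasp_force: 30.0
```

>>> {"name": "play_rows", "arguments": {"moves": [[[3.5, 0, 9.0, 0, 0, 0], [2.5, 0, 9.3, 0, 0, 0], [0.9, 0, 4.8, 0, 0, 0], [0.6, 0, 4.7, 0, 0, 0], [0, 0, 0, 0, 0, 0]]]}}

```text
time_s: 13.3
position: [0.4684, 0.3422, 0.038]
tcp_rot: [[-0.307, 0.952, -0.002], [0.952, 0.307, 0.002], [0.002, -0.002, -1.0]]
force: [-1.3, 5.8, 1.5]
opening: 0.269
grasp_force: 30.0
```

```bash
python3 -c "
from h import *
st();s=bot.read_state();print(s['moment'],s['opening'],s['grasp_force'])"
```

```text
t 13.3 TCP in stand mm [-0.3 94.2 38. ] yaw 17.876020601970307 q [25.  43.3 96.4  0.2 40.4  7. ] F [-1.3  5.8  1.5]
[ 0.84989881 -0.03804792  0.05178028] 0.26900810826298077 30.000177919864655
```

>>> {"name": "play_rows", "arguments": {"moves": [[[0.5, 0, 4, 0, 0, 0], [0.5, 0, 3, 0, 0, 0], [0, 0, 1, 0, 0, 0], [0, 0, 0, 0, 0, 0]]]}}

```text
time_s: 13.7
position: [0.4683, 0.3425, 0.0304]
tcp_rot: [[-0.307, 0.952, -0.002], [0.952, 0.307, 0.001], [0.002, -0.002, -1.0]]
force: [-1.6, 6.0, 0.9]
opening: 0.268
grasp_force: 30.0
```

>>> {"name": "play_rows", "arguments": {"moves": [[[0, 0, 1, 0, 0, 0], [0, 0, 0, 0, 0, 0]]]}}

```text
time_s: 13.9
position: [0.4683, 0.3425, 0.0295]
tcp_rot: [[-0.307, 0.952, -0.002], [0.952, 0.307, 0.001], [0.002, -0.002, -1.0]]
force: [-1.1, 6.3, 1.9]
opening: 0.274
grasp_force: 30.0
```

>>> {"name": "play_rows", "arguments": {"moves": [[[0, 0, 1, 0, 0, 0], [0, 0, 0, 0, 0, 0]]]}}

```text
time_s: 14.1
position: [0.4683, 0.3425, 0.0286]
tcp_rot: [[-0.307, 0.952, -0.002], [0.952, 0.307, 0.001], [0.002, -0.002, -1.0]]
force: [-1.5, 6.7, 1.1]
opening: 0.271
grasp_force: 30.0
```

>>> {"name": "play_rows", "arguments": {"moves": [[[0, 0, 1, 0, 0, 0], [0, 0, 0, 0, 0, 0]]]}}

```text
time_s: 14.3
position: [0.4683, 0.3425, 0.0284]
tcp_rot: [[-0.307, 0.952, -0.002], [0.952, 0.307, 0.001], [0.002, -0.002, -1.0]]
force: [-2.7, 5.3, 7.1]
opening: 0.274
grasp_force: 30.0
```

It is seated: the upward force rose to 7 N. Release and retreat upward.

>>> {"name": "play_rows", "arguments": {"moves": [[[0, 0, 0, 0, 0, 0], [0, 0, 0, 0, 0, 0], [0, 0, 0, 0, 0, 0], [0, 0, 0, 0, 0, 0], [0, 0, 0, 0, 0, 0]]], "fingers": 0.3}}

```text
time_s: 14.8
position: [0.4695, 0.3411, 0.0278]
tcp_rot: [[-0.308, 0.952, -0.001], [0.952, 0.308, -0.0], [-0.0, -0.001, -1.0]]
force: [0.6, 0.2, -0.7]
opening: 0.611
grasp_force: 0.0
```

>>> {"name": "play_rows", "arguments": {"moves": [[[0, 0, -15, 0, 0, 0], [0, 0, -30, 0, 0, 0], [0, 0, -40, 0, 0, 0], [0, 0, -40, 0, 0, 0], [0, 0, -40, 0, 0, 0]]]}}

```text
time_s: 15.3
position: [0.4694, 0.3412, 0.1958]
tcp_rot: [[-0.308, 0.951, 0.001], [0.951, 0.308, 0.0], [0.0, 0.001, -1.0]]
force: [0.8, 0.5, -0.4]
opening: 0.653
grasp_force: 0.0
```

>>> {"name": "play_rows", "arguments": {"moves": [[[40, 0, 0, 0, 0, 0], [40, 0, 0, 0, 0, 0], [40, 0, 0, 0, 0, 0], [0, 0, 0, 0, 0, 0], [0, 0, 0, 0, 0, 0]]]}}

```text
time_s: 15.8
position: [0.4321, 0.456, 0.1939]
tcp_rot: [[-0.31, 0.951, 0.001], [0.951, 0.31, -0.0], [-0.001, 0.0, -1.0]]
force: [-0.6, 0.0, -0.3]
opening: 0.65
grasp_force: 0.0
```

```bash
python3 -c "
from h import *
st()
a=[]
for n,(r,c) in (('scene',(140,150)),('top',(120,180))):
    p=bot.capture(n); q=proj(p,stand2w(*V,[(-12,92,28),(12,92,28),(-28,64,44),(28,64,44)]))
    b=cv2.resize(p['image'][r:r+130,c:c+130],(400,400))
    for u in q: cv2.circle(b,tuple(int((u[i]-(c,r)[i])*400/130) for i in (0,1)),2,(0,0,255),-1)
    a.append(b)
cv2.imwrite('pics/s5.png',np.hstack(a))"
```

```text
t 15.8 TCP in stand mm [2.000e-01 2.137e+02 1.939e+02] yaw 18.05988627206631 q [36.4 33.2 84.  -0.  62.7 18.3] F [-0.6  0.  -0.3]
```

View pics/s5.png

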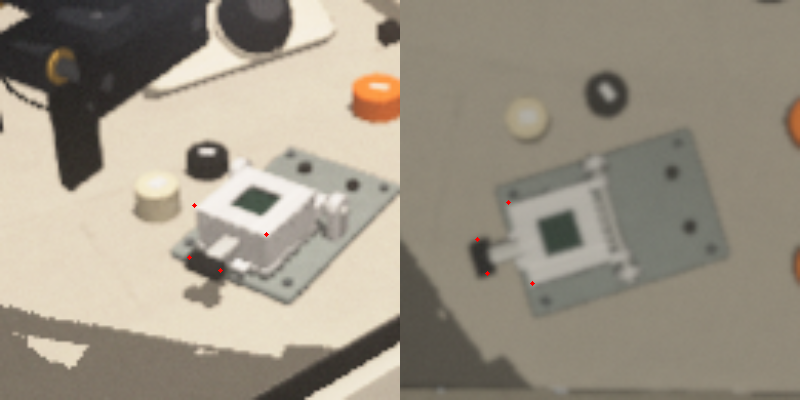

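The holder lies flat on the +y side. Its handle is at the expected spot (scene about 205,265), and the dark-green underside shows in the window (258,200). The gripper is clear.

```bash
python3 -c "
from rig import bot
print(bot.hand_in())"
```

```text
the job is handed in; nothing more can be done
None
```

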